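Close a bearing housing and press a grease gun onto its nipple

TASK

Close the open bearing housing with its loose round cover, spigot down, so that it sits flat on the rim, and let go of it. Then lift the push grease gun out of its holder, press it squarely onto the housing's tilted grease nipple until it snaps over the ball, and keep pushing along the nipple until the sliding nozzle is clearly more than half-way into the gun. Finish still gripping the gun and holding it pressed in against its spring, with the cover in place; do not disturb the other things on the table.

Things in the scene. Friction and masses are not known exactly. Their poses are not given: they have to be found in the camera images.
- housing_rim (a point): Centre of the rim of the open bearing housing, a fixed grey block: foot plate 156x110x12 mm, on it an upright cup 76 mm across outside, 60 mm inside, rim 55 mm above the table (the cup is 35 mm deep; a shaft end 24 mm across stands 16 mm high on its floor). z is up; x points away from the grease nipple, which is on the -x side.
- nipple (a point): Centre of the ball head of the grease nipple on the housing: a steel ball 14 mm across on a neck 7 mm thick and 12 mm long free of the ball, above a hexagon 18 mm wide on a 21 mm boss. z points out along the nipple's axis, away from the housing, leaning 30 degrees from upright. The ball lies 67 mm to the nipple side of the cup's centre line, 68 mm above the table.
- cover_knob (a point): Centre of the knob of the loose cover (grasp it here): an upright cylinder 22 mm across and 24 mm tall on a plate 76 mm across and 5 mm thick, under which a spigot 53 mm across and 8 mm tall fits into the cup. Lying on the table it stands on its spigot, level, knob up, its knob centre 25 mm above the table. z is up the knob.
- cover_seat (a point): The same cover: centre of the underside of its plate, which rests on the rim (17 mm below the knob centre). z is up the knob.
- holder_top (a point): Centre of the upper rim of the gun's holder, a fixed black collar 52 mm across and 62 mm tall with a bore of 32 mm, on an 80 mm foot. The gun hangs in it nozzle down, its flange resting on this rim.
- gun_grip (a point): Centre of the barrel of the push grease gun (grasp it round the barrel): barrel 28 mm across, 51 mm long, 25.5 mm of it either side of this point. z points up the barrel, away from the nozzle. Below the barrel come a flange 42 mm across, 5 mm thick, a collar 26 mm across, and the nozzle, 26 mm across, whose mouth is 86.5 mm below this point while not pressed; the whole is 112 mm long and weighs about 0.3 kg.
- nozzle_seat (a point): Where the centre of the nipple's ball sits in the nozzle when snapped on: on the gun's axis, 11 mm inside the mouth, 75.5 mm below gun_grip while the nozzle is not pressed. The bore is 17 mm wide; four sprung jaws 5 mm inside the mouth open against a push of about 5 to 7 N and snap shut behind the ball, drawing it onto its seat. z points up the barrel.
- gun_nozzle (a joint): How far the nozzle is pushed up into the gun, in m: 0 fully out, 0.014 fully in. Its spring starts at 5 N and reaches 12 N fully in.
- ink_tin: Bystander, leave alone: small round tin, 53 mm wide, 61 tall, standing left of the housing; origin under its centre.
- color_jar: Bystander, leave alone: small round jar, 39 mm wide, 46 tall, standing behind and right of the housing; origin under its centre.
- marker: Bystander, leave alone: marker pen, 12x108x12 mm, lying in front of the housing; origin under its centre.
- tape: Bystander, leave alone: roll of masking tape, 93 mm wide, 24 tall, lying behind the housing; origin under its centre.
There are look-alikes about, which are no part of the job. What is shaped like the part that bears cover_knob but blue is not meant.

How it is judged:
By the outcome, as a careful person would: the job done as asked, in the order asked, and still so for the second after the job is handed in, while the arm keeps its last pose, push and grip.
It also fails if it takes over 53 s, if anything falls off the work surface, if the arm or the gripper's body presses on something with over 40 N, if the wrist force passes 120 N, or if a joint passes its speed limit or range.

ROBOT

A 6-joint arm with a two-finger parallel gripper is mounted at the origin on a cart in front of the work surface, level with it; the furniture and walls round the work are solid. World frame = base frame: x ahead of the robot, y to its left, z up, the work surface at z = 0. Lengths are in m, angles in rad, forces in N, time in s.
With the tool pointing down it reaches from about 0.25 to 0.725 m from the base axis. Payload 4 kg.
Tool frame: the origin (TCP) lies midway between the tips of the shut fingers; the grasp point (between the pads) lies 19 mm behind it; z points along the fingers, y is the direction in which the jaws open and shut (so a half turn about z gives the same grasp; the last joint's range is limited). The gripper opens to 85 mm and grips with 20 to 120 N. Pads are 22 mm wide; open, the fingers measure 114 mm over their backs; the gripper's body (76 mm by 85 mm) begins 54 mm behind the grasp point. The pads swing forward as they close: fully open they stand 13 mm farther back than shut.
Start: joints at [1.127, 0.241, 0.005, 1.335, 0, 1.571], TCP at [0.215, 0.452, 0.231] pointing down, gripper open.
Joint ranges: [-2.72, 2.72], [-1.05, 1.87], [-1.09, 1.28], [-1.99, 2.15], [-1.42, 1.44], [-3.14, 3.14]. Speed limits (rad/s): [2.79, 2.79, 3.14, 3.14, 3.14, 3.14].

INTERFACE

Orientations are given as a unit quaternion [x, y, z, w].
In Python, from workcell import monitor, cams, order gives the robot as it stands.
- The arm moves only by the tool send_rows, never from a script. Its argument "moves" is a list of rows, each a list of 4 numbers: the shift along the tool's x, y, z as a fraction of full scale, then the turn about the tool's z as a fraction of full scale. A call has 1 to 20 rows; each row shifts and turns the commanded pose from where the row before left it, along the tool's axes as they then stand; what a row does not reach is not made up. Full scale, the value 1, is 100 cm for a shift and 0.1 rad for a turn. A row lasts 1/10 s, in which the tool goes at most 50 mm and 8.59 degrees, less where a joint would pass 70% of its speed; a pose out of reach is approached as far as the arm can. A call with a number of a shift or a turn outside -1 to 1 is refused whole. A call with a gripper value outside its range is refused whole. "claw" is the gripper's target within -1 to 1 (fully open at 1, half-way at 0, shut at -1), set as the call begins (left out, the last holds). The fingers move at their own pace and stop on an object; the grip force is fixed at half the most. Time passes only in rows, so rows that do not move let the fingers close. It gives the time, the measured TCP pose, the force and the opening at its end, in the units of the state.
- monitor.get_obs(): the state, without advancing time (a new reading comes with each control period).
- cams.camera(name): name is "scene" or "top"; returns (picture, depth): 400x640x3 uint8, blue, green, red; 400x640 float32, m along the optical axis (not along the pixel's ray), 0 where there is no reading.
- cams.camera_info(name): a dict with "intrinsics" (3x3 intrinsics, pixels), "distortion" ([k1, k2, p1, p2, k3] as OpenCV has them; the pictures are not rectified), "T" (4x4, takes a point from camera to world coordinates). Camera axes: x right, y up, looking along -z (the intrinsics and any distortion apply to the point x, -y, -z); pixel columns grow to the right and rows downward; lengths in m; the calibration is good to about 2 mm. A picture is of the moment at which its call begins. camera_info takes no time and is no camera call.
- order.job_done(): hands the job in, once; it reports no verdict.
The state is a dict: "clock": time; "joint_pos": joint angles; "joint_vel": joint speeds; "tau": joint torques, N m; "eef_pos": TCP position; "tool_rot": TCP orientation; "ft_force": force on the tool from outside, world axes, zero at the start; "ft_torque": the same for the moment, N m; "grip_width": finger opening in m.
Only numpy, scipy, OpenCV 4.12 (cv2) and the standard library are available. Lean on these libraries where they do the work, as an engineer would, in place of code of your own. Each camera call takes 0.05 s, during which the arm holds its last target.

## Working session

There is one attempt and no reset: what is moved stays moved. The work goes in short steps, Python scripts to look and compute and a tool call to move; the robot and the scene stay as the last step left them, time stands still between calls to the robot, and variables do not carry over. Pictures are saved under pics/ and viewed, and the job is handed in when it is done.

Besides the shell and the picture viewer there is one more tool, called after "Request:" as name([rows], argument=value, ...), one row to a line, values as JSON. send_rows: Moves the arm, as the interface text tells. Its arguments: {"type":"object","properties":{"moves":{"type":"array","items":{"type":"array","items":{"type":"number","minimum":-1,"maximum":1}}},"claw":{"type":"number"}},"required":["moves"]}

```bash
ls; mkdir -p pics; python3 - <<'E'
from workcell import monitor, cams, order
import cv2,numpy as np
s=monitor.get_obs(); print({k:np.round(v,3) for k,v in s.items()})
for n in ("scene","top"):
    im,d=cams.camera(n); cv2.imwrite(f"pics/{n}0.png",im); np.save(f"{n}0.npy",d)
    i=cams.camera_info(n); print(n,i, np.isfinite(d).all(), d.min(), d.max())
E
```

```text
pics
{'clock': np.float64(0.0), 'joint_pos': array([ 1.127,  0.241,  0.004,  1.335, -0.   ,  1.571]), 'joint_vel': array([ 0.001,  0.   ,  0.   , -0.   , -0.001, -0.001]), 'tau': array([-1.0000e-03, -3.7232e+01,  2.5241e+01,  1.7000e-02, -0.0000e+00,
       -0.0000e+00]), 'eef_pos': array([0.214, 0.451, 0.23 ]), 'tool_rot': array([ 0.22 ,  0.975, -0.001, -0.   ]), 'ft_force': array([ 1.645,  0.3  , -0.089]), 'ft_torque': array([-0.013,  0.023, -0.005]), 'grip_width': np.float64(0.085)}
scene {'intrinsics': array([[425.69911054,   0.        , 316.02388898],
       [  0.        , 425.69911054, 202.00646491],
       [  0.        ,   0.        ,   1.        ]]), 'distortion': array([-0.00228629,  0.        ,  0.        ,  0.        ,  0.        ]), 'T': array([[ 0.84631492,  0.31014259, -0.43308502,  0.12244805],
       [-0.53251163,  0.51320358, -0.67309245, -0.42779796],
       [ 0.01350614,  0.80027099,  0.59948638,  0.64814152],
       [ 0.        ,  0.        ,  0.        ,  1.        ]])} True 0.0 2.5579402
top {'intrinsics': array([[489.74201792,   0.        , 320.76453622],
       [  0.        , 489.74201792, 199.78846528],
       [  0.        ,   0.        ,   1.        ]]), 'distortion': array([0.03877029, 0.        , 0.        , 0.        , 0.        ]), 'T': array([[ 0.02607715,  0.98691234, -0.1591352 ,  0.37212066],
       [-0.99957667,  0.02368796, -0.01689238,  0.1999678 ],
       [-0.01290171,  0.15950833,  0.98711227,  1.12600231],
       [ 0.        ,  0.        ,  0.        ,  1.        ]])} True 0.0 2.1530344
```

View pics/scene0.png

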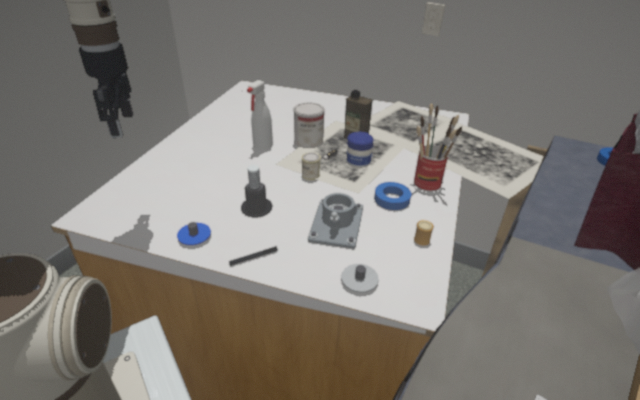

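View pics/top0.png

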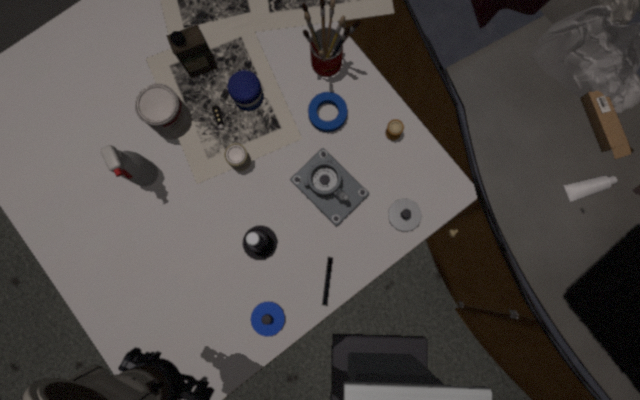

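```bash
cat > h.py <<'E'
import numpy as np,cv2
from workcell import monitor, cams, order
def cloud(n,d,info=None):
    i=info or cams.camera_info(n); K,D,T=np.array(i["intrinsics"]),np.array(i["distortion"]),np.array(i["T"])
    H,W=d.shape; u,v=np.meshgrid(np.arange(W),np.arange(H))
    p=cv2.undistortPoints(np.stack([u,v],-1).reshape(-1,1,2).astype(float),K,D).reshape(H,W,2)
    P=np.stack([p[...,0]*d,-p[...,1]*d,-d],-1)@T[:3,:3].T+T[:3,3]
    P[d==0]=np.nan
    return P
def project(n,X):
    i=cams.camera_info(n); K,D,T=np.array(i["intrinsics"]),np.array(i["distortion"]),np.array(i["T"])
    c=(np.atleast_2d(X)-T[:3,3])@T[:3,:3]; c=c*[1,-1,-1]
    return cv2.projectPoints(c.reshape(-1,1,3),np.zeros(3),np.zeros(3),K,D)[0].reshape(-1,2)
E
python3 - <<'E'
from h import *
for n in("top","scene"):
    d=np.load(n+"0.npy"); P=cloud(n,d)
    pts={"top":dict(cover=(405,215),hous=(325,180),hold=(259,242),blue=(268,319),tabl=(200,300),tab2=(370,260)),"scene":dict(cover=(360,275),hous=(338,205),hold=(254,190),tabl=(180,200),tab2=(300,260))}[n]
    for k,(u,v) in pts.items():
        print(n,k,np.round(P[v,u],4), np.round(P[v-1:v+2,u-1:u+2,2].ravel(),3))
    im=cv2.imread(f"pics/{n}0.png")
    if n=="top": c=im[130:270,230:430]
    else: c=im[160:300,220:420]
    cv2.imwrite(f"pics/{n}0c.png",cv2.resize(c,None,fx=4,fy=4,interpolation=cv2.INTER_CUBIC))
E
```

```text
top cover [0.5175 0.0299 0.0393] [0.038 0.04  0.038 0.034 0.039 0.037 0.036 0.033 0.039]
top hous [0.5933 0.2102 0.0373] [0.039 0.036 0.033 0.037 0.037 0.037 0.038 0.036 0.037]
top hold [0.445  0.3447 0.099 ] [0.114 0.101 0.093 0.108 0.099 0.084 0.097 0.089 0.081]
top blue [0.2836 0.3261 0.036 ] [0.036 0.037 0.04  0.038 0.036 0.036 0.035 0.038 0.036]
top tabl [ 0.3184  0.4858 -0.0019] [-0.002  0.001 -0.001 -0.001 -0.002 -0.004 -0.003 -0.    -0.002]
top tab2 [ 0.4174  0.1034 -0.001 ] [-0.001  0.     0.004 -0.003 -0.001 -0.001 -0.003 -0.002  0.   ]
scene cover [0.5169 0.0196 0.0275] [0.031 0.031 0.03  0.028 0.027 0.026 0.023 0.025 0.023]
scene hous [0.6076 0.2285 0.0302] [0.029 0.029 0.029 0.028 0.03  0.029 0.035 0.035 0.036]
scene hold [0.4424 0.3407 0.0667] [0.066 0.066 0.068 0.066 0.067 0.066 0.064 0.066 0.065]
scene tabl [ 0.2999  0.4869 -0.0008] [-0.002 -0.002 -0.003 -0.    -0.001 -0.    -0.002  0.001 -0.001]
scene tab2 [ 0.4514  0.1433 -0.0016] [-0.003  0.001 -0.001 -0.001 -0.002 -0.    -0.    -0.     0.   ]
```

```bash
ls pics
```

```text
scene0.png
scene0c.png
top0.png
top0c.png
```

View pics/top0c.png

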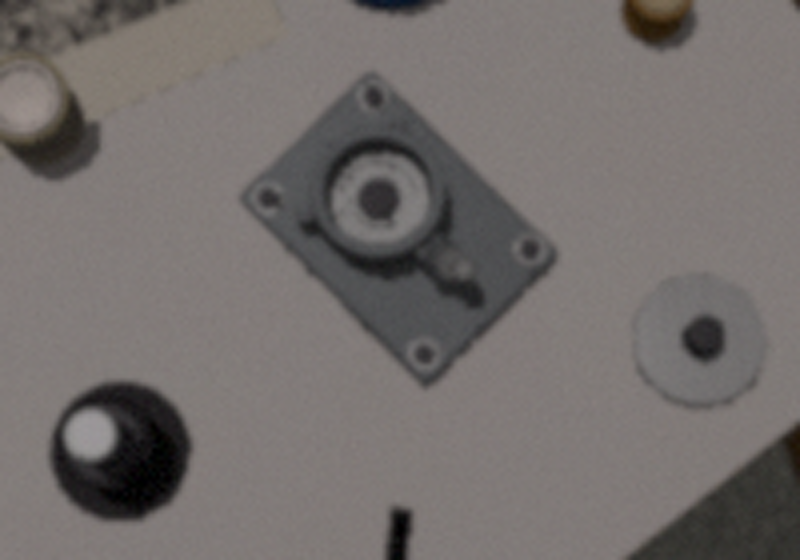

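View pics/scene0c.png

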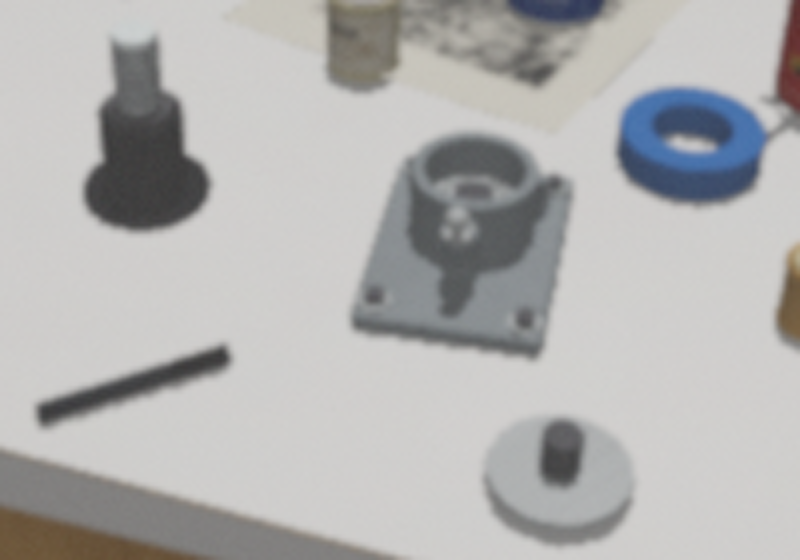

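```bash
cat >> h.py <<'E'
def ray_z(n,uv,z):
    i=cams.camera_info(n); K,D,T=np.array(i["intrinsics"]),np.array(i["distortion"]),np.array(i["T"])
    p=cv2.undistortPoints(np.atleast_2d(uv).reshape(-1,1,2).astype(float),K,D).reshape(-1,2)
    r=np.c_[p[:,0],-p[:,1],-np.ones(len(p))]@T[:3,:3].T
    return T[:3,3]+r*((z-T[2,3])/r[:,2])[:,None]
def zoom(n,xy,f=4):
    o={"top":(230,130),"scene":(220,160)}[n]
    return (np.array(xy,float)+.5)/f-.5+o
E
python3 - <<'E'
from h import *
P={n:cloud(n,np.load(n+"0.npy")) for n in("top","scene")}
c=ray_z("top",zoom("top",[(372,72),(242,197),(428,386),(558,252)]),.012)
print(c.round(4)); 
for a,b in((0,1),(1,2),(2,3),(3,0)):
    v=c[b]-c[a]; print(np.linalg.norm(v),np.degrees(np.arctan2(v[1],v[0])))
print("plate c",c.mean(0))
c=ray_z("scene",zoom("scene",[(572,183),(540,356),(353,326)]),.012); print("sc",c.round(4))
def circ(X):
    A=np.c_[2*X[:,:2],np.ones(len(X))]; s=np.linalg.lstsq(A,(X[:,:2]**2).sum(1),rcond=None)[0]
    return s[:2],np.sqrt(s[2]+s[:2]@s[:2])
# cover
for n in P:
    p=P[n].reshape(-1,3); near=np.hypot(p[:,0]-.515,p[:,1]-.03)<.06
    q=p[near&(p[:,2]>.0085)&(p[:,2]<.02)]; print(n,"cover plate",len(q),np.median(q,0).round(4),(q.min(0)+q.max(0)).round(4)/2,(q.max(0)-q.min(0)).round(4))
    q=p[near&(p[:,2]>.03)]; print(n,"knob",len(q),np.mean(q,0).round(4))
# cup rim
for n in P:
    p=P[n].reshape(-1,3); near=np.hypot(p[:,0]-.593,p[:,1]-.21)<.06
    q=p[near&(p[:,2]>.050)&(p[:,2]<.06)]; print(n,"rim",len(q),circ(q))
    near=np.hypot(p[:,0]-.445,p[:,1]-.345)<.05
    q=p[near&(p[:,2]>.110)&(p[:,2]<.128)]; print(n,"guntop",len(q),np.mean(q,0).round(4),circ(q))
    q=p[near&(p[:,2]>.075)&(p[:,2]<.108)]; print(n,"barrel",len(q),np.mean(q,0).round(4),circ(q))
    q=p[near&(p[:,2]>.01)&(p[:,2]<.05)]; print(n,"holder",len(q),np.mean(q,0).round(4),circ(q))
    q=p[near&(p[:,2]>.003)]; print(n,"holder foot",(q.min(0)+q.max(0)).round(4)/2,(q.max(0)-q.min(0)).round(4))
for n,xy,z in (("top",(380,198),.055),("top",(460,265),.068),("scene",(474,172),.055),("scene",(460,212),.068),("top",(700,338),.037),("scene",(565,430),.037),("top",(700,340),.013),("scene",(560,472),.013),("top",(88,434),.118),("scene",(133,36),.118)):
    print(n,xy,z,ray_z(n,zoom(n,xy),z).round(4))
E
```

```text
[[0.6756 0.2179 0.012 ]
 [0.5992 0.2914 0.012 ]
 [0.4917 0.1812 0.012 ]
 [0.5711 0.108  0.012 ]]
0.10606471305417886 136.1070148807038
0.15393851823948412 -134.28520815465555
0.10805566472112717 -42.689170924454864
0.1516675224225313 46.452040756503166
plate c [0.58439711 0.19963779 0.012     ]
sc [[0.6733 0.2151 0.012 ]
 [0.5638 0.0996 0.012 ]
 [0.4894 0.1732 0.012 ]]
top cover plate 756 [0.5216 0.03   0.0131] [0.5234  0.02825 0.014  ] [0.0741 0.0736 0.0109]
top knob 78 [0.5227 0.0281 0.0366]
scene cover plate 701 [0.5171 0.019  0.0135] [0.52335 0.027   0.01435] [0.0749 0.0752 0.0113]
scene knob 84 [0.5219 0.0248 0.0354]
top rim 383 (array([0.59182087, 0.20802358]), np.float64(0.03652455679880233))
top guntop 147 [0.4512 0.3566 0.1173] (array([0.45124625, 0.35674067]), np.float64(0.009943365323929388))
top barrel 33 [0.4472 0.3466 0.0924] (array([0.4517679 , 0.35719559]), np.float64(0.014003730585981504))
top holder 62 [0.4456 0.3388 0.0256] (array([0.45369298, 0.35829572]), np.float64(0.028762966356222965))
top holder foot [0.44715 0.34625 0.06255] [0.087  0.0966 0.1191]
scene rim 
[... 228 characters left out ...]
45156577, 0.3548451 ]), np.float64(0.012833756638752367))
scene holder 280 [0.4439 0.3378 0.0303] (array([0.45140356, 0.35511611]), np.float64(0.024541824266143694))
scene holder foot [0.45135 0.35315 0.06105] [0.0773 0.074  0.1158]
top (380, 198) 0.055 [[0.5917 0.2109 0.055 ]]
top (460, 265) 0.068 [[0.5526 0.1661 0.068 ]]
scene (474, 172) 0.055 [[0.5936 0.2096 0.055 ]]
scene (460, 212) 0.068 [[0.5559 0.1694 0.068 ]]
top (700, 338) 0.037 [[0.5197 0.0304 0.037 ]]
scene (565, 430) 0.037 [[0.5252 0.029  0.037 ]]
top (700, 340) 0.013 [[0.5218 0.0267 0.013 ]]
scene (560, 472) 0.013 [[0.5211 0.0247 0.013 ]]
top (88, 434) 0.118 [[0.4512 0.3576 0.118 ]]
scene (133, 36) 0.118 [[0.449  0.3519 0.118 ]]
```

Request:
send_rows([
  [0, 0, 0, -1],
  [0, 0, 0, -1],
  [0, 0, 0, -1],
  [0, 0, 0, -1],
  [0, 0, 0, -1],
  [0, 0, 0, -1],
  [0, 0, 0, -1],
  [0, 0, 0, -1],
  [0, 0, 0, -1],
  [0, 0, 0, -1],
  [0, 0, 0, -1],
  [0, 0, 0, -1],
  [0, 0, 0, -0.5],
], claw=1)

```text
clock: 1.4
eef_pos: [0.2145, 0.4512, 0.2308]
tool_rot: [-0.394, 0.919, -0.0, -0.0]
ft_force: [-1.0, -0.2, 0.1]
grip_width: 0.0854
```

```bash
cat >> h.py <<'E'
from scipy.spatial.transform import Rotation as Ro
def to(target):
    s=monitor.get_obs(); R=Ro.from_quat(s["tool_rot"]).as_matrix()
    y=R[:,1]; print("t",round(float(s["clock"]),2),"pos",np.round(s["eef_pos"],4),"yaw_y",round(float(np.degrees(np.arctan2(y[1],y[0]))),2),"toolz",np.round(R[:,2],3),"F",np.round(s["ft_force"],1),"w",round(float(s["grip_width"]),4))
    if target is not None: print("shift m tool",np.round(R.T@(np.array(target)-s["eef_pos"]),4))
E
python3 - <<'E'
from h import *
to((.5233,.0275,.10))
# nipple close look
im=cv2.imread("pics/top0.png")[165:225,300:380]; cv2.imwrite("pics/n1.png",cv2.resize(im,None,fx=8,fy=8,interpolation=cv2.INTER_CUBIC))
im=cv2.imread("pics/scene0.png")[185:245,300:380]; cv2.imwrite("pics/n2.png",cv2.resize(im,None,fx=8,fy=8,interpolation=cv2.INTER_CUBIC))
P=cloud("top",np.load("top0.npy"))
print((P[188:206,334:356,2]*1000).round().astype(int))
print(project("top",[.5454,.1591,.068]),project("scene",[.5454,.1591,.068]))
E
```

```text
t 1.4 pos [0.2145 0.4512 0.2308] yaw_y 136.36 toolz [-0.001 -0.001 -1.   ] F [-1.  -0.2  0.1] w 0.0854
shift m tool [ 0.0934 -0.5158  0.1311]
[[                  58                   56                   52
                    47                   43                   40
                    15                   15                    9
                     8                   13                   13
                    13                   13                   13
                    12                   14                   11
                    13                   11                    9
                    13]
 [                  54                   51                   43
                    43                   46                   45
                    44                   13                   11
                    11                   11                   11
                    13                   14                   10
                    13                   10                   12
                     9                   14                   12
                    17]

[... 7084 characters left out ...]
         14
                    14                   13                   17
                     9]
 [                  10                   14                   10
                     9                   12                   12
                    12                   13                   10
                    11 -9223372036854775808                   13
                    14                   11                   10
                    14                   11                   11
                    11                   15                   15
                    10]]
[[347.74939504 199.20173283]] [[333.30236889 216.66998805]]<stdin>:7: RuntimeWarning: invalid value encountered in cast
```

View pics/n1.png

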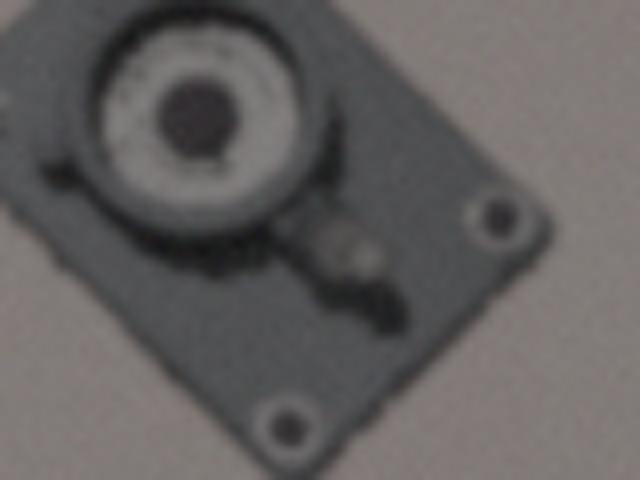

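View pics/n2.png

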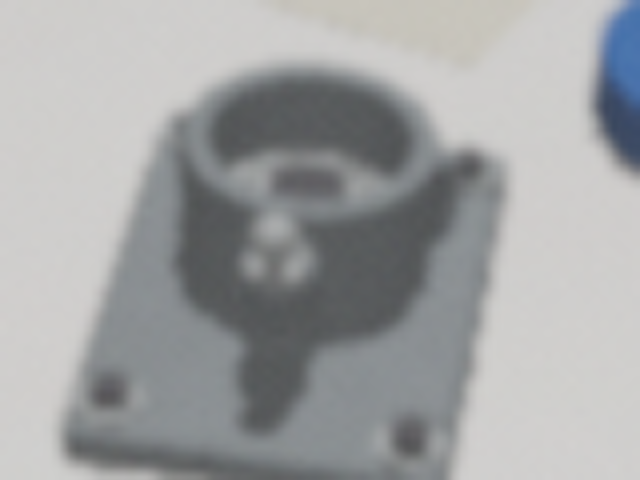

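```bash
python3 - <<'E'
from h import *
for z in (.06,.068,.075):
    print(z,ray_z("top",[(345.8,196.7)],z).round(4),ray_z("scene",[(334.2,214)],z).round(4))
for n in("top","scene"):
    p=cloud(n,np.load(n+"0.npy")).reshape(-1,3)
    q=p[(np.hypot(p[:,0]-.550,p[:,1]-.163)<.016)&(p[:,2]>.064)&(p[:,2]<.085)]; print(n,len(q),q.mean(0).round(4),q.max(0).round(4),q.min(0).round(4))
# cup: inner floor & rim ellipse checks by image
im=cv2.imread("pics/top0.png")
d=np.load("top0.npy");P=cloud("top",d)
m=((P[...,2]>.05)&(P[...,2]<.062)&(np.hypot(P[...,0]-.592,P[...,1]-.207)<.05)).astype(np.uint8)
cs,_=cv2.findContours(m,cv2.RETR_EXTERNAL,cv2.CHAIN_APPROX_NONE); c=max(cs,key=len); e=cv2.fitEllipse(c); print("ell",e,ray_z("top",[e[0]],.055))
print((P[160:202,306:350,2]*100).round().astype(int).tolist().__len__())
m2=((P[...,2]<.047)&(np.hypot(P[...,0]-.592,P[...,1]-.207)<.034)).astype(np.uint8)
cs,_=cv2.findContours(m2,cv2.RETR_EXTERNAL,cv2.CHAIN_APPROX_NONE); c=max(cs,key=len); e=cv2.fitEllipse(c); print("ell in",e,ray_z("top",[e[0]],.055))
d=np.load("scene0.npy");P=cloud("scene",d)
m=((P[...,2]>.05)&(P[...,2]<.062)&(np.hypot(P[...,0]-.592,P[...,1]-.207)<.05)).astype(np.uint8)
cs,_=cv2.findContours(m,cv2.RETR_EXTERNAL,cv2.CHAIN_APPROX_NONE); c=max(cs,key=len); e=cv2.fitEllipse(c); print("ell sc",e,ray_z("scene",[e[0]],.055))
E
```

```text
0.06 [[0.5522 0.1632 0.06  ]] [[0.5582 0.174  0.06  ]]
0.068 [[0.5508 0.1635 0.068 ]] [[0.5523 0.1658 0.068 ]]
0.075 [[0.5497 0.1637 0.075 ]] [[0.5471 0.1587 0.075 ]]
top 30 [0.5501 0.1646 0.0735] [0.5565 0.1698 0.0796] [0.545  0.1587 0.0694]
scene 31 [0.549  0.1608 0.0708] [0.5555 0.1684 0.0753] [0.5437 0.154  0.0641]
ell ((323.90631103515625, 177.10067749023438), (32.331565856933594, 32.796199798583984), 98.24874877929688) [[0.59622115 0.21262316 0.055     ]]
42
ell in ((324.7115783691406, 178.25796508789062), (22.207721710205078, 25.562034606933594), 57.1534538269043) [[0.5936294  0.21076114 0.055     ]]
ell sc ((338.97308349609375, 202.96697998046875), (19.56708335876465, 31.75572395324707), 94.64418029785156) [[0.59455016 0.20747924 0.055     ]]<stdin>:12: RuntimeWarning: invalid value encountered in cast
```

Request:
send_rows([
  [0.007, -0.038, 0, 0],
  [0.007, -0.038, 0, 0],
  [0.007, -0.038, 0, 0],
  [0.007, -0.038, 0, 0],
  [0.007, -0.038, 0, 0],
  [0.007, -0.038, 0, 0],
  [0.007, -0.038, 0.01, 0],
  [0.007, -0.038, 0.01, 0],
  [0.007, -0.038, 0.01, 0],
  [0.007, -0.038, 0.01, 0],
  [0.007, -0.038, 0.02, 0],
  [0.007, -0.038, 0.02, 0],
  [0.007, -0.038, 0.025, 0],
  [0.002, -0.022, 0.025, 0],
  [0, 0, 0, 0],
])

```text
clock: 2.9
eef_pos: [0.5212, 0.0248, 0.0972]
tool_rot: [-0.39, 0.921, 0.001, -0.003]
ft_force: [0.2, 0.5, -1.5]
grip_width: 0.0852
```

```bash
python3 - <<'E'
from h import *
to((.5233,.0275,.016))
E
```

```text
t 2.9 pos [0.5212 0.0248 0.0972] yaw_y 135.95 toolz [-0.007 -0.001 -1.   ] F [ 0.2  0.5 -1.5] w 0.0852
shift m tool [-0.0039  0.      0.0812]
```

Request:
send_rows([
  [-0.002, 0, 0.02, 0],
  [-0.002, 0, 0.02, 0],
  [0, 0, 0.02, 0],
  [0, 0, 0.012, 0],
  [0, 0, 0.008, 0],
  [0, 0, 0, 0],
])

```text
clock: 3.5
eef_pos: [0.5246, 0.0305, 0.0208]
tool_rot: [-0.393, 0.92, 0.0, -0.001]
ft_force: [-0.8, 0.4, 0.2]
grip_width: 0.0853
```

```bash
python3 - <<'E'
from h import *
to((.5233,.0275,.016))
for n in("top","scene"):
    im,_=cams.camera(n); u,v=project(n,[.5233,.0275,.037])[0].astype(int)
    c=im[max(v-50,0):v+50,u-65:u+65]; cv2.imwrite(f"pics/g_{n}.png",cv2.resize(c,None,fx=5,fy=5,interpolation=cv2.INTER_CUBIC))
E
```

```text
t 3.5 pos [0.5246 0.0305 0.0208] yaw_y 136.23 toolz [-0.002  0.    -1.   ] F [-0.8  0.4  0.2] w 0.0853
shift m tool [ 0.0031 -0.0011  0.0048]
```

View pics/g_scene.png

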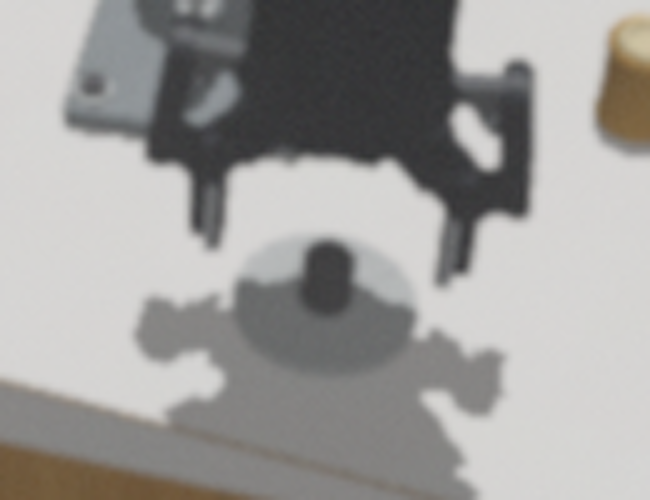

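Request:
send_rows([
  [0.003, -0.001, 0.005, 0],
  [0, 0, 0, 0],
  [0, 0, 0, 0],
])

```text
clock: 3.9
eef_pos: [0.5241, 0.0271, 0.0166]
tool_rot: [-0.392, 0.92, -0.0, 0.0]
ft_force: [-0.2, -0.6, 0.2]
grip_width: 0.0852
```

Request:
send_rows([
  [0, 0, 0, 0],
  [0, 0, 0, 0],
  [0, 0, 0, 0],
  [0, 0, 0, 0],
  [0, 0, 0, 0],
  [0, 0, 0, 0],
  [0, 0, 0, 0],
  [0, 0, 0, 0],
], claw=-1)

```text
clock: 4.7
eef_pos: [0.5243, 0.0274, 0.0166]
tool_rot: [-0.392, 0.92, -0.0, 0.0]
ft_force: [-0.4, 0.4, 3.7]
grip_width: 0.02
```

Request:
send_rows([
  [0, 0, 0, 0],
  [0, 0, -0.005, 0],
  [0, 0, -0.015, 0],
  [0, 0, -0.03, 0],
  [0, 0, -0.03, 0],
  [0, 0, -0.02, 0],
  [0, 0, 0, 0],
  [0, 0, 0, 0],
])

```text
clock: 5.5
eef_pos: [0.5237, 0.0272, 0.1156]
tool_rot: [-0.392, 0.92, 0.0, -0.0]
ft_force: [-0.4, -0.1, -2.9]
grip_width: 0.02
```

```bash
python3 - <<'E'
from h import *
to((.593,.2095,.12))
for n in("top","scene"):
    im,d=cams.camera(n); np.save(n+"1.npy",d); cv2.imwrite(f"pics/{n}1.png",im)
    s=monitor.get_obs(); u,v=project(n,s["eef_pos"])[0].astype(int)
    c=im[max(v-50,0):v+50,max(u-65,0):u+65]; cv2.imwrite(f"pics/l_{n}.png",cv2.resize(c,None,fx=5,fy=5,interpolation=cv2.INTER_CUBIC))
E
```

```text
t 5.5 pos [0.5237 0.0272 0.1156] yaw_y 136.19 toolz [-0.001 -0.    -1.   ] F [-0.4 -0.1 -2.9] w 0.02
shift m tool [-0.1796  0.0762 -0.0045]
```

View pics/l_scene.png

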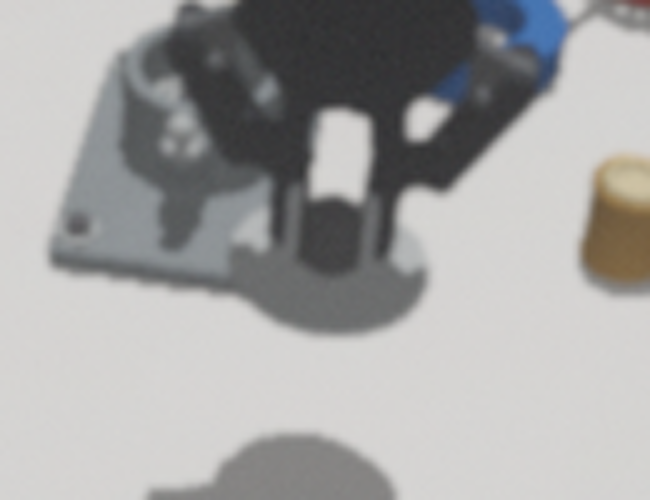

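```bash
cat > fit.py <<'E'
from h import *
from scipy.optimize import minimize
def setup(n,f,c,R):
    d=np.load(f); P=cloud(n,d); i=cams.camera_info(n); T=np.array(i["T"])
    m=(np.hypot(P[...,0]-c[0],P[...,1]-c[1])<R)&(d>0)&(P[...,2]<.09)
    X=P[m]; o=T[:3,3]; z=np.linspace(.085,-.004,180)
    r=X-o; s=(z[None,:]-o[2])/r[:,2:3]
    return o,r,s,X
def H(x,y,p):
    cx,cy,yaw,ox=p; c,s=np.cos(yaw),np.sin(yaw)
    a=(x-cx)*c+(y-cy)*s; b=-(x-cx)*s+(y-cy)*c; rr=np.hypot(a,b)
    h=np.where((abs(a-ox)<.078)&(abs(b)<.055),.012,0.)
    h=np.where(rr<.038,.055,h);h=np.where(rr<.030,.020,h);h=np.where(rr<.012,.036,h)
    # ball sphere top/bottom handled separately
    return h,a,b
def resid(p,S):
    o,r,s,X=S
    Q=o[:,None,None]+r.T[:,:,None]*s[None]
    h,a,b=H(Q[0],Q[1],p)
    hit=(Q[2]<h)
    # ball + nipple body (capsule approx)
    A=np.array([-.067,.068]); u=np.array([-.5,.866])
    da,dz=a-A[0],Q[2]-A[1]; along=da*u[0]+dz*u[1]; perp2=(da*u[1]-dz*u[0])**2+b**2
    hit|=(along**2+perp2<.007**2)|((along<0)&(along>-.019)&(perp2<.0035**2))|((along<=-.019)&(along>-.045)&(perp2<.0095**2))
    k=hit.argmax(1); sm=np.where(hit.any(1),s[np.arange(len(k)),k],s[:,-1])
    e=(sm-1)*np.linalg.norm(r,axis=1)
    return e
def loss(p,Ss): return sum(np.minimum(abs(resid(p,S)),.012).mean() for S in Ss)
if __name__=="__main__":
    c=(.585,.2)
    S={n:setup(n,n+"0.npy",c,.11) for n in("top","scene")}
    for name,Ss in (("top",[S["top"]]),("scene",[S["scene"]]),("both",list(S.values()))):
        best=None
        for st in ((.593,.2095,.808,-.02),(.5915,.207,.80,-.015)):
            x0=np.array(st); sim=np.vstack([x0]+[x0+np.eye(4)[i]*[.004,.004,.03,.006][i] for i in range(4)])
            r=minimize(loss,x0,args=(Ss,),method="Nelder-Mead",options=dict(initial_simplex=sim,xatol=1e-4,fatol=1e-7,maxiter=250))
            if best is None or r.fun<best.fun: best=r
        p=best.x; print(name,p.round(4),np.degrees(p[2]).round(2),best.fun,"ball",p[:2]-.067*np.array([np.cos(p[2]),np.sin(p[2])]))
E
time python3 fit.py
```

```text
top [ 0.5968  0.2126  0.7992 -0.0166] 45.79 0.0023650389577132155 ball [0.55010193 0.16456379]
scene [ 0.597   0.2116  0.8061 -0.0153] 46.19 0.0023110469985395867 ball [0.55057297 0.16324149]
both [ 0.597   0.2121  0.8071 -0.0161] 46.25 0.004800128889264355 ball [0.55068247 0.16371689]
real	2m46.710s
user	2m5.870s
sys	0m40.754s
```

```bash
python3 - <<'E'
from h import *
to((.5972,.2120,.11))
E
```

```text
t 5.6 pos [0.5226 0.0272 0.1144] yaw_y 136.19 toolz [-0.004 -0.    -1.   ] F [-0.1 -1.  -2. ] w 0.0196
shift m tool [-0.185   0.0741  0.0041]
```

Request:
send_rows([
  [-0.015, 0.007, 0, 0],
  [-0.025, 0.01, 0, 0],
  [-0.025, 0.01, 0, 0],
  [-0.025, 0.01, 0, 0],
  [-0.025, 0.01, 0, 0],
  [-0.025, 0.01, 0, 0],
  [-0.025, 0.01, 0, 0],
  [-0.015, 0.005, 0.003, 0],
  [-0.005, 0.002, 0.003, 0],
  [0, 0, 0, 0],
  [0, 0, 0, 0],
  [0, 0, 0, 0],
])

```text
clock: 6.8
eef_pos: [0.5983, 0.2111, 0.1101]
tool_rot: [-0.392, 0.92, -0.0, -0.0]
ft_force: [-0.2, 0.3, -2.1]
grip_width: 0.0202
```

```bash
python3 - <<'E'
from h import *
to((.5972,.2120,.064));to((.5972,.2120,.064))
for n in("top","scene"):
    im,d=cams.camera(n); np.save(n+"2.npy",d); cv2.imwrite(f"pics/{n}2.png",im)
    s=monitor.get_obs(); u,v=project(n,s["eef_pos"])[0].astype(int)
    c=im[max(v-50,0):v+50,max(u-65,0):u+65]; cv2.imwrite(f"pics/m_{n}.png",cv2.resize(c,None,fx=5,fy=5,interpolation=cv2.INTER_CUBIC))
to((.5972,.2120,.064))
E
```

```text
t 6.8 pos [0.5983 0.2111 0.1101] yaw_y 136.13 toolz [-0.001 -0.    -1.   ] F [-0.2  0.3 -2.1] w 0.0202
shift m tool [0.0001 0.0014 0.0461]
t 6.8 pos [0.5983 0.2111 0.1101] yaw_y 136.13 toolz [-0.001 -0.    -1.   ] F [-0.2  0.3 -2.1] w 0.0202
shift m tool [0.0001 0.0014 0.0461]
t 6.9 pos [0.5987 0.2112 0.1106] yaw_y 136.12 toolz [ 0. -0. -1.] F [ 0.3 -0.1 -1.7] w 0.0196
shift m tool [0.0004 0.0017 0.0466]
```

View pics/m_scene.png

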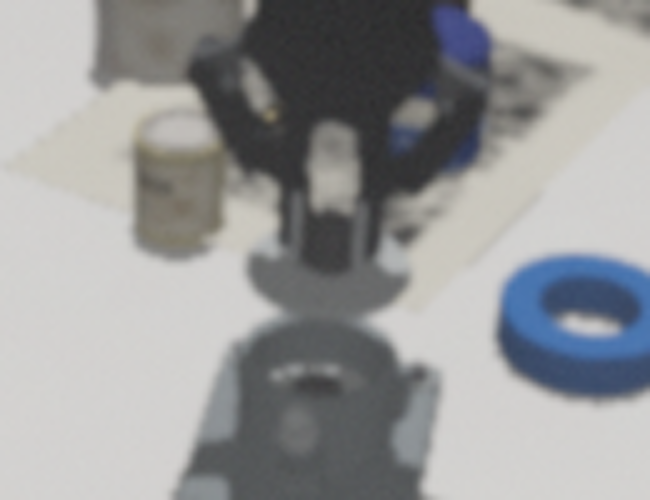

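Request:
send_rows([
  [0, 0.0015, 0.015, 0],
  [0, 0, 0.015, 0],
  [0, 0, 0.005, 0],
  [0, 0, 0.003, 0],
  [0, 0, 0.002, 0],
  [0, 0, 0, 0],
  [0, 0, 0, 0],
])

```text
clock: 7.6
eef_pos: [0.5981, 0.2132, 0.071]
tool_rot: [-0.392, 0.92, -0.0, 0.001]
ft_force: [1.2, 0.3, -1.0]
grip_width: 0.0196
```

Request:
send_rows([
  [0, 0, 0.002, 0],
  [0, 0, 0.002, 0],
  [0, 0, 0.002, 0],
  [0, 0, 0.001, 0],
  [0, 0, 0, 0],
  [0, 0, 0, 0],
])

```text
clock: 8.2
eef_pos: [0.5976, 0.213, 0.0637]
tool_rot: [-0.392, 0.92, 0.0, 0.0]
ft_force: [-1.6, 0.1, 1.3]
grip_width: 0.0198
```

Request:
send_rows([
  [0, 0, 0.001, 0],
  [0, 0, 0, 0],
  [0, 0, 0, 0],
])

```text
clock: 8.5
eef_pos: [0.5977, 0.2131, 0.0637]
tool_rot: [-0.392, 0.92, 0.0, 0.0]
ft_force: [-3.4, -1.4, 7.1]
grip_width: 0.0201
```

Request:
send_rows([
  [0, 0, 0, 0],
  [0, 0, 0, 0],
  [0, 0, 0, 0],
  [0, 0, 0, 0],
  [0, 0, 0, 0],
], claw=0.1)

```text
clock: 9.0
eef_pos: [0.5977, 0.2131, 0.0621]
tool_rot: [-0.392, 0.92, -0.0, -0.0]
ft_force: [-0.1, -0.5, 0.0]
grip_width: 0.0472
```

Request:
send_rows([
  [0, 0, -0.01, 0],
  [0, 0, -0.03, 0],
  [0, 0, -0.04, 0],
  [0, 0, -0.04, 0],
  [0, 0, -0.03, 0],
  [0.01, 0.02, 0, 0],
  [0.01, 0.04, 0, 0],
  [0, 0.04, 0, 0],
  [0, 0.04, 0, 0],
  [0, 0, 0, 0],
])

```text
clock: 10.0
eef_pos: [0.4796, 0.2985, 0.2136]
tool_rot: [-0.395, 0.919, 0.001, 0.0]
ft_force: [-0.1, -0.5, 0.7]
grip_width: 0.047
```

```bash
python3 - <<'E'
from h import *
to((.4512,.3555,.19))
for n in("top","scene"):
    im,d=cams.camera(n); np.save(n+"3.npy",d); cv2.imwrite(f"pics/{n}3.png",im)
    u,v=project(n,[.597,.212,.06])[0].astype(int)
    c=im[max(v-50,0):v+50,max(u-65,0):u+65]; cv2.imwrite(f"pics/p_{n}.png",cv2.resize(c,None,fx=5,fy=5,interpolation=cv2.INTER_CUBIC))
    p=cloud(n,d).reshape(-1,3); near=np.hypot(p[:,0]-.597,p[:,1]-.212)<.06
    q=p[near&(p[:,2]>.056)&(p[:,2]<.066)&(np.hypot(p[:,0]-.597,p[:,1]-.212)>.016)&(np.hypot(p[:,0]-.55,p[:,1]-.163)>.018)]
    A=np.c_[q[:,:2]-[.597,.212],np.ones(len(q))]; print(n,len(q),np.linalg.lstsq(A,q[:,2],rcond=None)[0].round(4),(q.min(0)+q.max(0))/2,q.max(0)-q.min(0))
    q=p[near&(p[:,2]>.077)&(p[:,2]<.095)]; print("knob",len(q),q.mean(0))
E
```

```text
t 10.0 pos [0.4796 0.2985 0.2136] yaw_y 136.52 toolz [-0.     0.002 -1.   ] F [-0.1 -0.5  0.7] w 0.047
shift m tool [-0.0218  0.0599  0.0237]
top 718 [-0.0044  0.0048  0.0601] [0.59690141 0.21212917 0.0607799 ] [0.07609822 0.07638522 0.00953452]
knob 78 [0.59628104 0.21290241 0.08385682]
scene 382 [0.001  0.0074 0.0592] [0.59780243 0.21167154 0.05946109] [0.07545167 0.07675409 0.00672173]
knob 58 [0.59557849 0.20896335 0.08212503]
```

View pics/p_scene.png

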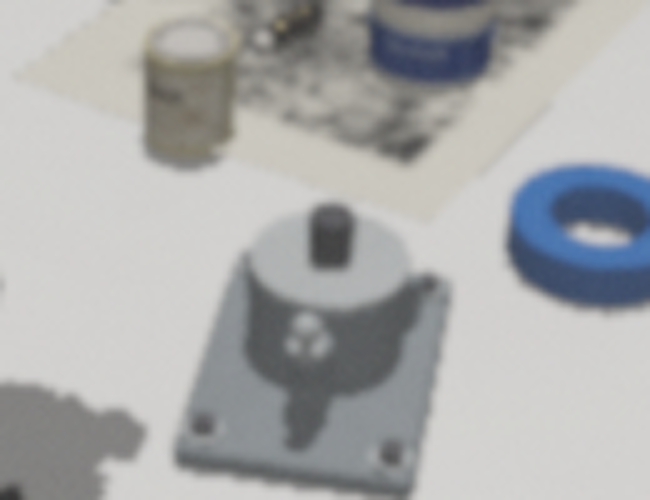

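View pics/p_top.png

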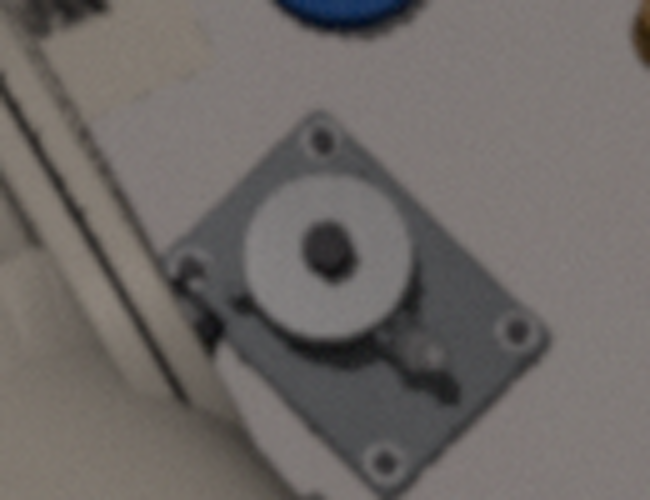

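```bash
python3 - <<'E'
from h import *
to((.4513,.3555,.075))
E
```

```text
t 10.1 pos [0.4825 0.2963 0.2133] yaw_y 136.32 toolz [ 0.001  0.    -1.   ] F [1.2 0.4 1.1] w 0.0472
shift m tool [-0.0211  0.0635  0.1383]
```

Request:
send_rows([
  [-0.008, 0.02, 0, 0],
  [-0.008, 0.02, 0, 0],
  [-0.006, 0.02, 0, 0],
  [0, 0, 0, 0],
  [0, 0, 0, 0],
], claw=0.8)

```text
clock: 10.6
eef_pos: [0.4556, 0.3523, 0.2124]
tool_rot: [-0.392, 0.92, -0.0, 0.0]
ft_force: [0.5, 0.1, -0.0]
grip_width: 0.0771
```

```bash
python3 - <<'E'
from h import *
to((.4513,.3555,.075))
E
```

```text
t 10.6 pos [0.4556 0.3523 0.2124] yaw_y 136.15 toolz [ 0.001 -0.001 -1.   ] F [ 0.5  0.1 -0. ] w 0.0771
shift m tool [0.0007 0.0054 0.1374]
```

Request:
send_rows([
  [0.001, 0.005, 0.02, 0],
  [0, 0, 0.03, 0],
  [0, 0, 0.03, 0],
  [0, 0, 0.03, 0],
  [0, 0, 0.017, 0],
  [0, 0, 0.009, 0],
  [0, 0, 0, 0],
  [0, 0, 0, 0],
])

```text
clock: 11.4
eef_pos: [0.4515, 0.3555, 0.0772]
tool_rot: [-0.392, 0.92, 0.0, 0.001]
ft_force: [0.0, 0.2, 0.8]
grip_width: 0.0765
```

Request:
send_rows([
  [0, 0, 0, 0],
  [0, 0, 0, 0],
  [0, 0, 0, 0],
  [0, 0, 0, 0],
  [0, 0, 0, 0],
  [0, 0, 0, 0],
  [0, 0, 0, 0],
], claw=-1)

```text
clock: 12.1
eef_pos: [0.4509, 0.3561, 0.0772]
tool_rot: [-0.392, 0.92, 0.0, 0.001]
ft_force: [-0.4, -0.9, 5.0]
grip_width: 0.0264
```

```bash
python3 - <<'E'
from h import *
to((.4513,.3555,.075))
for n in("top","scene"):
    im,d=cams.camera(n)
    u,v=project(n,[.451,.3555,.09])[0].astype(int)
    c=im[max(v-50,0):v+50,max(u-65,0):u+65]; cv2.imwrite(f"pics/q_{n}.png",cv2.resize(c,None,fx=5,fy=5,interpolation=cv2.INTER_CUBIC))
E
```

```text
t 12.1 pos [0.4509 0.3561 0.0772] yaw_y 136.19 toolz [ 0.001  0.001 -1.   ] F [-0.4 -0.9  5. ] w 0.0264
shift m tool [ 0.0001 -0.0007  0.0022]
```

View pics/q_scene.png

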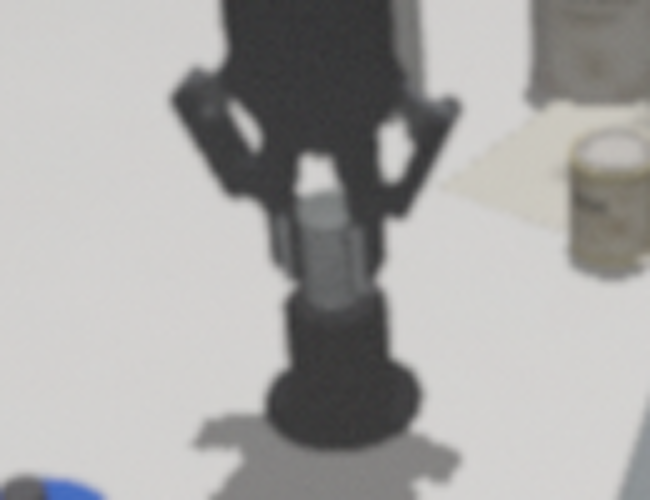

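Request:
send_rows([
  [0, 0, -0.005, 0],
  [0, 0, -0.015, 0],
  [0, 0, -0.015, 0],
  [0, 0, -0.005, 0],
  [0, 0, 0, 0],
  [0, 0, 0, 0],
])

```text
clock: 12.8
eef_pos: [0.4498, 0.3553, 0.1153]
tool_rot: [-0.392, 0.92, -0.0, -0.001]
ft_force: [0.1, -0.6, -4.0]
grip_width: 0.0271
```

Request:
send_rows([
  [0.002, 0, 0, 0],
  [0.002, 0, 0, 0],
  [0.002, 0, 0, 0],
  [0.002, 0, 0, 0],
  [0.002, 0, 0, 0],
  [0, 0, 0, 0],
])

```text
clock: 13.4
eef_pos: [0.4456, 0.3504, 0.1176]
tool_rot: [-0.392, 0.92, 0.001, 0.003]
ft_force: [2.9, 4.6, -3.3]
grip_width: 0.0272
```

```bash
cat > look.py <<'E'
import sys
from h import *
to(None)
s=monitor.get_obs()
for n in("top","scene"):
    im,d=cams.camera(n); np.save(f"{n}_{sys.argv[1]}.npy",d); cv2.imwrite(f"pics/full_{n}_{sys.argv[1]}.png",im)
    u,v=project(n,s["eef_pos"])[0].astype(int)
    c=im[max(v-50,0):v+50,max(u-65,0):u+65]; cv2.imwrite(f"pics/{sys.argv[1]}_{n}.png",cv2.resize(c,None,fx=5,fy=5,interpolation=cv2.INTER_CUBIC))
E
python3 look.py r
```

```text
t 13.4 pos [0.4456 0.3504 0.1176] yaw_y 136.2 toolz [ 0.005  0.005 -1.   ] F [ 2.9  4.6 -3.3] w 0.0272
```

View pics/r_scene.png

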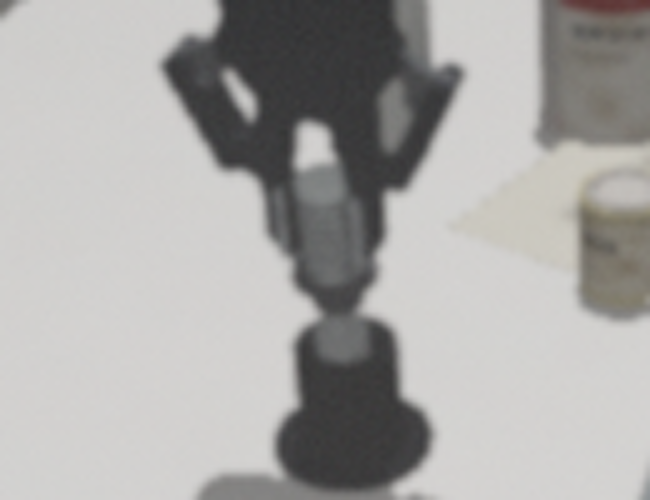

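Request:
send_rows([
  [0.002, 0, 0, 0],
  [0.002, 0, 0, 0],
  [0.002, 0, 0, 0],
  [0.002, 0, 0, 0],
  [0.002, 0, 0, 0],
  [0.002, 0, 0, 0],
  [0.002, 0, 0, 0],
  [0, 0, 0, 0],
])

```text
clock: 14.3
eef_pos: [0.4365, 0.3409, 0.118]
tool_rot: [-0.392, 0.92, 0.002, 0.004]
ft_force: [4.9, 4.5, -1.6]
grip_width: 0.0267
```

```bash
python3 look.py r2
```

```text
t 14.3 pos [0.4365 0.3409 0.118 ] yaw_y 136.21 toolz [ 0.006  0.006 -1.   ] F [ 4.9  4.5 -1.6] w 0.0267
```

View pics/r2_scene.png

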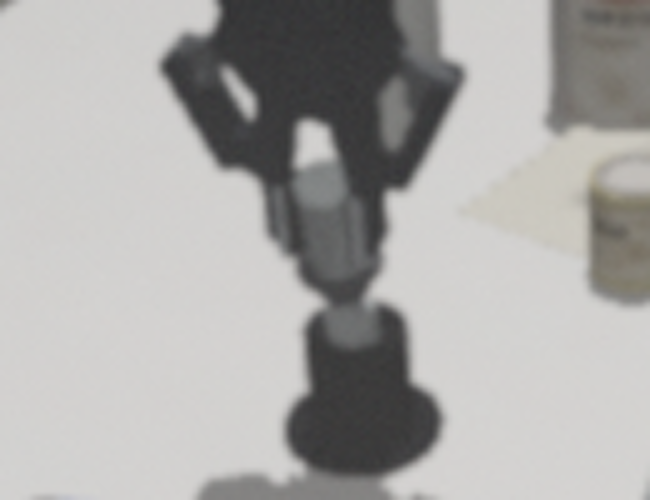

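Request:
send_rows([
  [0.002, 0, 0, 0],
  [0.002, 0, 0, 0],
  [0.002, 0, 0, 0],
  [0.002, 0, 0, 0],
  [0.002, 0, 0, 0],
  [0.002, 0, 0, 0],
  [0.002, 0, 0, 0],
  [0.002, 0, 0, 0],
  [0.002, 0, 0, 0],
  [0.002, 0, 0, 0],
  [0.002, 0, 0, 0],
  [0, 0, 0, 0],
])

```text
clock: 15.6
eef_pos: [0.4208, 0.3245, 0.118]
tool_rot: [-0.392, 0.92, 0.001, 0.003]
ft_force: [3.0, 3.6, -0.3]
grip_width: 0.0267
```

```bash
python3 look.py r3
```

```text
t 15.6 pos [0.4208 0.3245 0.118 ] yaw_y 136.2 toolz [ 0.005  0.005 -1.   ] F [ 3.   3.6 -0.3] w 0.0267
```

View pics/r3_scene.png

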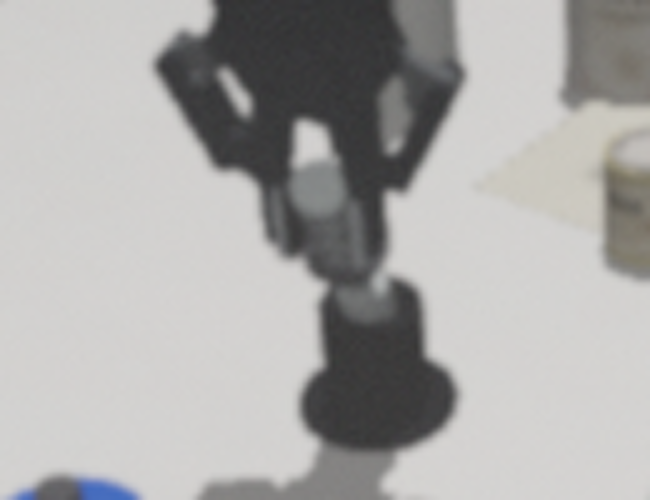

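Request:
send_rows([
  [0.001, 0, -0.01, 0],
  [0, 0, -0.02, 0],
  [0, 0, -0.03, 0],
  [0, 0, -0.02, 0],
  [0, -0.02, 0, 0],
  [0, -0.03, 0, 0],
  [0, -0.03, 0, 0],
  [0, -0.01, 0, 0],
  [0, 0, 0, 0],
  [0, 0, 0, 0],
])

```text
clock: 16.7
eef_pos: [0.4819, 0.2594, 0.1959]
tool_rot: [-0.392, 0.92, 0.0, -0.001]
ft_force: [0.1, 0.3, -2.6]
grip_width: 0.027
```

```bash
python3 look.py s
cat > gunfit.py <<'E'
import sys
from h import *
from scipy.optimize import minimize
tag=sys.argv[1]
s=monitor.get_obs(); R=Ro.from_quat(s["tool_rot"]).as_matrix(); t=s["eef_pos"]
def sdc(rho,a,r,a0,a1):
    dx=rho-r; dz=np.maximum(a0-a,a-a1)
    return np.minimum(np.maximum(dx,dz),0)+np.hypot(np.maximum(dx,0),np.maximum(dz,0))
def sdf(Q,p):
    x,y,z,th,ph=p   # gun_grip in tool frame; th tilt of up-axis toward +x tool, ph toward +y
    u=np.array([np.tan(th),np.tan(ph),-1.]); u/=np.linalg.norm(u)
    d=Q-[x,y,z]; a=d@u; rho=np.linalg.norm(d-a[:,None]*u,axis=1)
    return np.minimum.reduce([sdc(rho,a,.014,-.0255,.0255),sdc(rho,a,.021,-.0305,-.0255),sdc(rho,a,.013,-.0865,-.0305)])
Qs={}
for n in("top","scene"):
    X=cloud(n,np.load(f"{n}_{tag}.npy")).reshape(-1,3); X=X[np.isfinite(X[:,0])]
    Q=(X-t)@R; Q=Q[(abs(Q[:,0])<.10)&(abs(Q[:,1])<.03)&(Q[:,2]>-.05)&(Q[:,2]<.10)&(X[:,2]>.02)]
    # below fingertips everything; above only inside pads
    Q=Q[(Q[:,2]>0.004)|(abs(Q[:,1])<.0125)]
    Qs[n]=Q
def L(p,ns): return sum(np.minimum(abs(sdf(Qs[n],p)),.008).mean() for n in ns)
for ns in (["top"],["scene"],["top","scene"]):
    best=None
    for th in (.45,.55):
        x0=np.array([0,0,-.015,th,0]); sim=np.vstack([x0]+[x0+np.eye(5)[i]*[.006,.004,.006,.1,.05][i] for i in range(5)])
        r=minimize(L,x0,args=(ns,),method="Nelder-Mead",options=dict(initial_simplex=sim,maxiter=800,xatol=1e-5,fatol=1e-8))
        if best is None or r.fun<best.fun: best=r
    p=best.x; print(ns,[len(Qs[n]) for n in ns],p[:3].round(4),np.degrees(p[3:]).round(2),best.fun)
E
python3 gunfit.py s
```

```text
t 16.7 pos [0.4819 0.2594 0.1959] yaw_y 136.18 toolz [-0.002 -0.    -1.   ] F [ 0.1  0.3 -2.6] w 0.027
['top'] [0] [ 0.     0.    -0.015] [25.78  0.  ] nan
['scene'] [469] [-0.0069 -0.0006 -0.0167] [24.66 -0.05] 0.0012011492229285579
['top', 'scene'] [0, 469] [ 0.     0.    -0.015] [25.78  0.  ] nangunfit.py:21: RuntimeWarning: Mean of empty slice.
  def L(p,ns): return sum(np.minimum(abs(sdf(Qs[n],p)),.008).mean() for n in ns)
  ret = ret.dtype.type(ret / rcount)
```

View pics/s_scene.png

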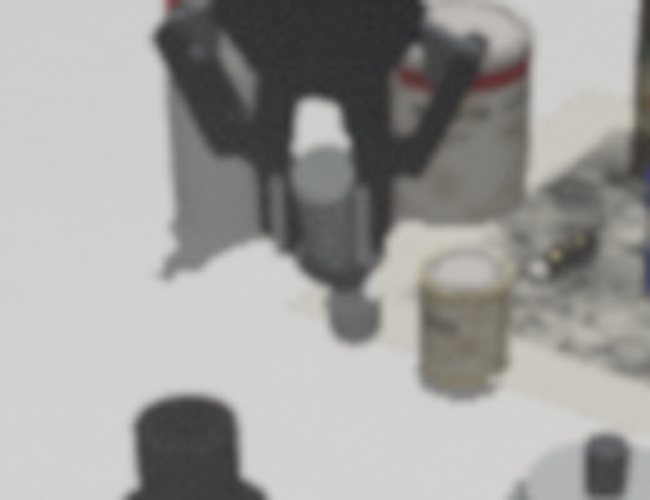

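View pics/s_top.png

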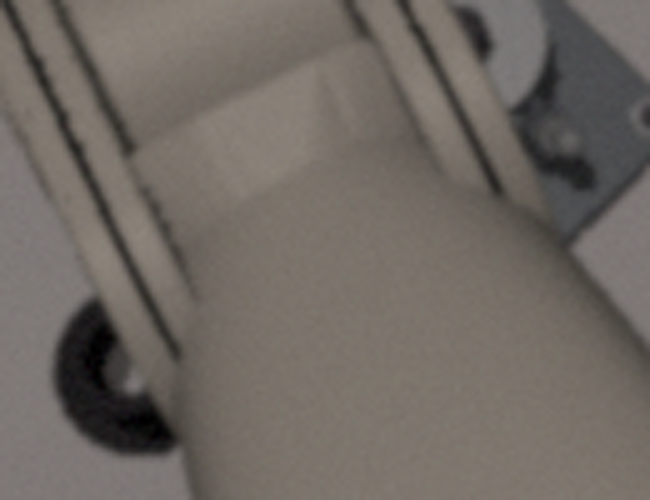

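Request:
send_rows([
  [0, 0.02, 0, 0],
  [0, 0.03, 0, 0],
  [-0.003, 0.03, 0, 0],
  [0, 0.01, 0, 0],
  [0, 0, 0.02, 0],
  [0, 0, 0.03, 0],
  [0, 0, 0, 0],
])

```text
clock: 17.5
eef_pos: [0.4167, 0.3223, 0.1426]
tool_rot: [-0.393, 0.92, -0.001, -0.004]
ft_force: [-0.7, -1.3, -3.1]
grip_width: 0.0266
```

```bash
python3 - <<'E'
from h import *
to((.4222,.3259,.118))
im,d=cams.camera("scene"); s=monitor.get_obs()
u,v=project("scene",s["eef_pos"])[0].astype(int)
c=im[max(v-50,0):v+50,max(u-65,0):u+65]; cv2.imwrite(f"pics/v_scene.png",cv2.resize(c,None,fx=5,fy=5,interpolation=cv2.INTER_CUBIC))
E
```

```text
t 17.5 pos [0.4167 0.3223 0.1426] yaw_y 136.28 toolz [-0.007 -0.005 -1.   ] F [-0.7 -1.3 -3.1] w 0.0266
shift m tool [-0.0066 -0.0015  0.0246]
```

View pics/v_scene.png

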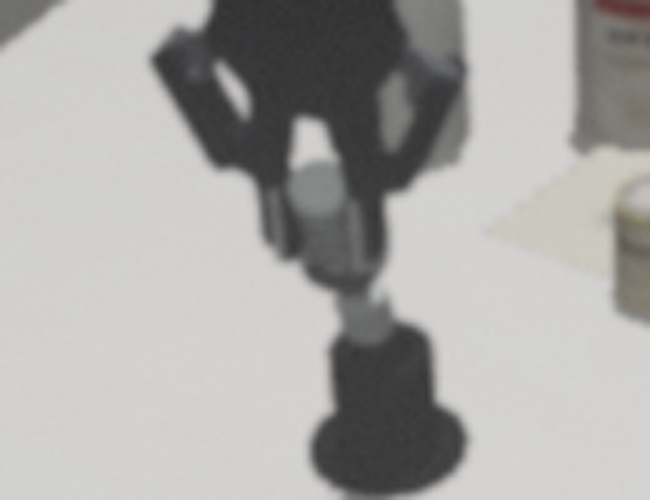

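Request:
send_rows([
  [0, 0, 0, 0],
  [0, 0, 0, 0],
])

```text
clock: 17.75
eef_pos: [0.421, 0.3246, 0.148]
tool_rot: [-0.392, 0.92, 0.0, 0.001]
ft_force: [-0.5, 0.1, -3.1]
grip_width: 0.0268
```

```bash
python3 - <<'E'
from h import *
to((.4222,.3259,.118))
E
```

```text
t 17.75 pos [0.421  0.3246 0.148 ] yaw_y 136.19 toolz [ 0.002  0.002 -1.   ] F [-0.5  0.1 -3.1] w 0.0268
shift m tool [-0.0017 -0.      0.03  ]
```

Request:
send_rows([
  [-0.002, 0, 0.01, 0],
  [0, 0, 0.01, 0],
  [0, 0, 0.01, 0],
  [0.002, 0, 0, 0],
  [0.002, 0, 0, 0],
  [0.002, 0, 0, 0],
  [0.002, 0, 0, 0],
  [0.002, 0, 0, 0],
  [0.001, 0, 0, 0],
  [0.001, 0, 0, 0],
  [0, 0, 0, 0],
])

```text
clock: 18.85
eef_pos: [0.4158, 0.3191, 0.1175]
tool_rot: [-0.392, 0.92, 0.001, 0.004]
ft_force: [4.0, 4.6, 0.1]
grip_width: 0.0266
```

```bash
python3 - <<'E'
from h import *
to((.4153,.3187,.118))
E
```

```text
t 18.85 pos [0.4158 0.3191 0.1175] yaw_y 136.2 toolz [ 0.006  0.005 -1.   ] F [4.  4.6 0.1] w 0.0266
shift m tool [ 0.0006  0.0001 -0.0005]
```

Request:
send_rows([
  [0.001, 0, -0.01, 0],
  [0, 0, -0.02, 0],
  [0, 0, -0.03, 0],
  [0, 0, -0.02, 0],
  [0, -0.02, 0, 0],
  [0, -0.03, 0, 0],
  [0, -0.03, 0, 0],
  [0, -0.02, 0, 0],
  [0, 0, 0, 0],
  [0, 0, 0, 0],
  [0, 0, 0, 0],
])

```text
clock: 19.95
eef_pos: [0.4837, 0.247, 0.1958]
tool_rot: [-0.393, 0.92, 0.0, -0.001]
ft_force: [0.5, -0.0, -2.9]
grip_width: 0.0264
```

```bash
python3 look.py w; sed -i 's/(\["top"\],\["scene"\],\["top","scene"\])/(["scene"],)/' gunfit.py; python3 gunfit.py w
```

```text
t 19.95 pos [0.4837 0.247  0.1958] yaw_y 136.23 toolz [-0.001 -0.    -1.   ] F [ 0.5 -0.  -2.9] w 0.0264
['scene'] [430] [-0.0076 -0.0004 -0.0172] [28.51  0.18] 0.001065953169314051
```

View pics/w_scene.png

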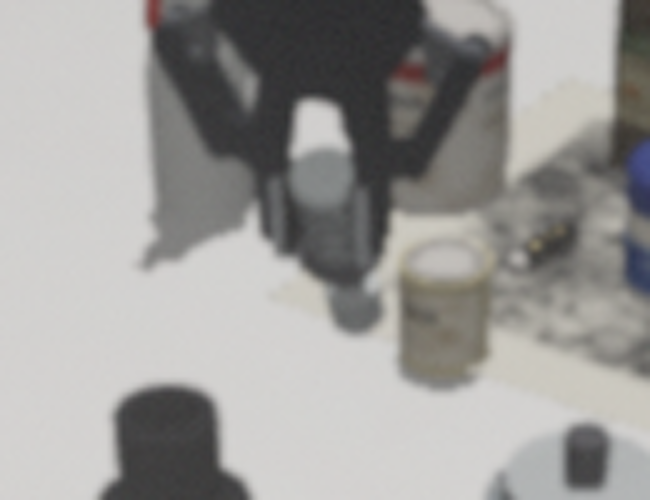

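```bash
cat > tgt.py <<'E'
import sys
from h import *
s=monitor.get_obs(); R=Ro.from_quat(s["tool_rot"]).as_matrix()
g=np.array([-.0076,-.0004,-.0172]); th=np.radians(28.5)
seat=g-.0755*np.array([np.sin(th),0,-np.cos(th)])
ya=np.radians(46.25); u=np.array([-.5*np.cos(ya),-.5*np.sin(ya),.866])
ball=np.array([.5506,.1634,.068])
print("u tool",(R.T@u).round(3),"seat dist vec tool from ball",(R.T@(s["eef_pos"]+R@seat-ball)).round(4))
so=float(sys.argv[1]); to(ball+so*u-R@seat)
E
python3 tgt.py .04
```

```text
u tool [ 0.501  0.001 -0.866] seat dist vec tool from ball [-0.058   0.106  -0.0789]
t 20.05 pos [0.4837 0.2473 0.1961] yaw_y 136.27 toolz [-0.001 -0.    -1.   ] F [-0.7  1.1 -2.3] w 0.0269
shift m tool [ 0.078  -0.106   0.0443]
```

Request:
send_rows([
  [0.02, -0.025, 0, 0],
  [0.02, -0.03, 0, 0],
  [0.02, -0.03, 0, 0],
  [0.018, -0.021, 0.01, 0],
  [0, 0, 0.02, 0],
  [0, 0, 0.014, 0],
  [0, 0, 0, 0],
  [0, 0, 0, 0],
  [0, 0, 0, 0],
])

```text
clock: 20.95
eef_pos: [0.5076, 0.1178, 0.1534]
tool_rot: [-0.393, 0.92, -0.0, 0.001]
ft_force: [0.1, -0.0, -2.4]
grip_width: 0.0268
```

```bash
python3 tgt.py .04; python3 look.py x; python3 gunfit.py x
```

```text
u tool [ 0.499 -0.001 -0.867] seat dist vec tool from ball [ 0.0189 -0.0009 -0.0363]
t 20.95 pos [0.5076 0.1178 0.1534] yaw_y 136.25 toolz [ 0.002  0.    -1.   ] F [ 0.1 -0.  -2.4] w 0.0268
shift m tool [0.0011 0.0009 0.0016]
t 20.95 pos [0.5076 0.1178 0.1534] yaw_y 136.25 toolz [ 0.002  0.    -1.   ] F [ 0.1 -0.  -2.4] w 0.0268
['scene'] [469] [-0.0081 -0.0003 -0.0174] [28.15  0.15] 0.001539154501823473
```

View pics/x_scene.png

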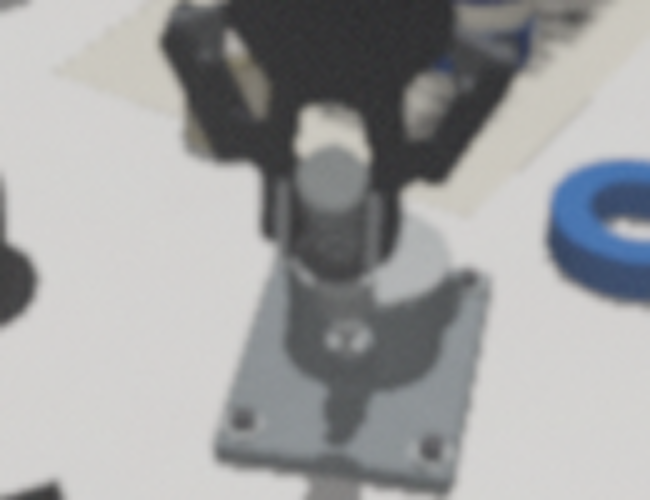

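View pics/x_top.png

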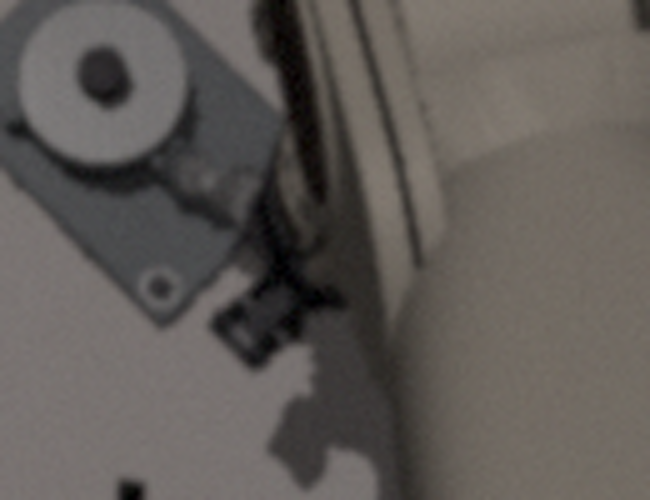

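Request:
send_rows([
  [0.001, 0.001, 0.002, 0],
  [-0.005, 0, 0.0087, 0],
  [-0.004, 0, 0.007, 0],
  [-0.002, 0, 0.0035, 0],
  [0, 0, 0, 0],
  [0, 0, 0, 0],
])

```text
clock: 21.65
eef_pos: [0.5131, 0.125, 0.1307]
tool_rot: [-0.392, 0.92, 0.0, -0.0]
ft_force: [0.0, -0.2, -2.7]
grip_width: 0.0264
```

```bash
python3 tgt.py .0; python3 look.py y
```

```text
u tool [ 0.501 -0.    -0.866] seat dist vec tool from ball [ 0.0101  0.0002 -0.0135]
t 21.65 pos [0.5131 0.125  0.1307] yaw_y 136.2 toolz [-0.001 -0.    -1.   ] F [ 0.  -0.2 -2.7] w 0.0264
shift m tool [-0.0101 -0.0002  0.0135]
t 21.65 pos [0.5131 0.125  0.1307] yaw_y 136.2 toolz [-0.001 -0.    -1.   ] F [ 0.  -0.2 -2.7] w 0.0264
```

View pics/y_scene.png

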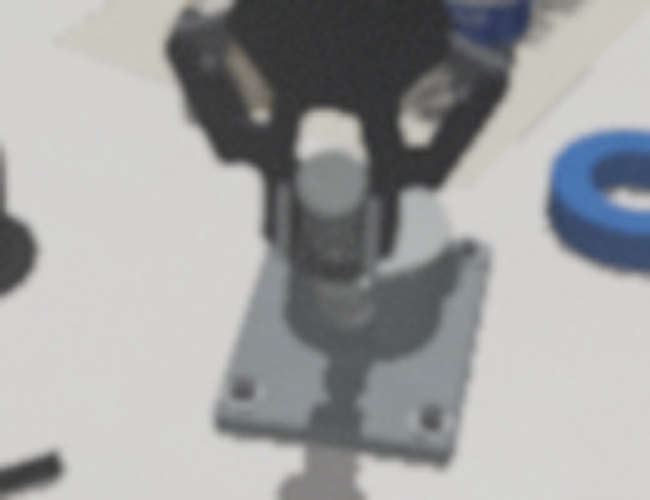

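Request:
send_rows([
  [-0.0015, 0, -0.001, 0],
  [-0.001, 0, 0.0017, 0],
  [-0.001, 0, 0.0017, 0],
  [-0.001, 0, 0.0017, 0],
  [0, 0, 0, 0],
  [0, 0, 0, 0],
])

```text
clock: 22.35
eef_pos: [0.5164, 0.1282, 0.1273]
tool_rot: [-0.392, 0.92, -0.0, 0.0]
ft_force: [-0.8, -1.2, 1.8]
grip_width: 0.0267
```

```bash
python3 tgt.py .0
```

```text
u tool [ 0.5   -0.001 -0.866] seat dist vec tool from ball [ 0.0054 -0.0001 -0.0102]
t 22.35 pos [0.5164 0.1282 0.1273] yaw_y 136.19 toolz [ 0. -0. -1.] F [-0.8 -1.2  1.8] w 0.0267
shift m tool [-0.0054  0.0001  0.0102]
```

Request:
send_rows([
  [-0.001, 0, 0.0017, 0],
  [-0.001, 0, 0.0017, 0],
  [0, 0, 0, 0],
  [0, 0, 0, 0],
])

```text
clock: 22.75
eef_pos: [0.5179, 0.1299, 0.1232]
tool_rot: [-0.392, 0.92, 0.0, 0.0]
ft_force: [0.7, 1.0, -2.9]
grip_width: 0.0265
```

```bash
python3 tgt.py .0
```

```text
u tool [ 0.5   -0.    -0.866] seat dist vec tool from ball [ 0.0031  0.     -0.006 ]
t 22.75 pos [0.5179 0.1299 0.1232] yaw_y 136.2 toolz [ 0.  0. -1.] F [ 0.7  1.  -2.9] w 0.0265
shift m tool [-0.0031 -0.      0.006 ]
```

Request:
send_rows([
  [-0.001, 0, 0.0017, 0],
  [-0.001, 0, 0.0017, 0],
  [0, 0, 0, 0],
  [0, 0, 0, 0],
])

```text
clock: 23.15
eef_pos: [0.5191, 0.1315, 0.1194]
tool_rot: [-0.392, 0.92, 0.0, -0.0]
ft_force: [2.6, 1.4, -6.5]
grip_width: 0.0263
```

Request:
send_rows([
  [-0.001, 0, 0.0017, 0],
  [-0.001, 0, 0.0017, 0],
  [0, 0, 0, 0],
  [0, 0, 0, 0],
])

```text
clock: 23.55
eef_pos: [0.5204, 0.1326, 0.1168]
tool_rot: [-0.392, 0.92, 0.0, -0.0]
ft_force: [1.2, 0.6, -3.9]
grip_width: 0.0267
```

```bash
python3 tgt.py .0
```

```text
u tool [ 0.5   -0.    -0.866] seat dist vec tool from ball [-0.0005  0.0001  0.0004]
t 23.55 pos [0.5204 0.1326 0.1168] yaw_y 136.2 toolz [-0.  0. -1.] F [ 1.2  0.6 -3.9] w 0.0267
shift m tool [ 0.0005 -0.0001 -0.0004]
```

Request:
send_rows([
  [-0.001, 0, 0.0017, 0],
  [-0.001, 0, 0.0017, 0],
  [0, 0, 0, 0],
  [0, 0, 0, 0],
])

```text
clock: 23.95
eef_pos: [0.5217, 0.1338, 0.1139]
tool_rot: [-0.392, 0.92, -0.0, -0.0]
ft_force: [-3.1, -1.9, 2.9]
grip_width: 0.0266
```

Request:
send_rows([
  [-0.001, 0, 0.0017, 0],
  [-0.001, 0, 0.0017, 0],
  [0, 0, 0, 0],
  [0, 0, 0, 0],
])

```text
clock: 24.35
eef_pos: [0.5232, 0.1353, 0.1101]
tool_rot: [-0.392, 0.92, -0.0, -0.0]
ft_force: [-3.0, -1.9, 6.1]
grip_width: 0.0265
```

```bash
python3 tgt.py .0; python3 look.py z; python3 gunfit.py z
```

```text
u tool [ 0.5   -0.001 -0.866] seat dist vec tool from ball [-0.0043 -0.0001  0.0071]
t 24.35 pos [0.5232 0.1353 0.1101] yaw_y 136.19 toolz [-0.    -0.001 -1.   ] F [-3.  -1.9  6.1] w 0.0265
shift m tool [ 0.0043  0.0001 -0.0071]
t 24.35 pos [0.5232 0.1353 0.1101] yaw_y 136.19 toolz [-0.    -0.001 -1.   ] F [-3.  -1.9  6.1] w 0.0265
['scene'] [580] [-0.0079 -0.0007 -0.0172] [28.37 -0.31] 0.0034285451815126307
```

View pics/z_scene.png

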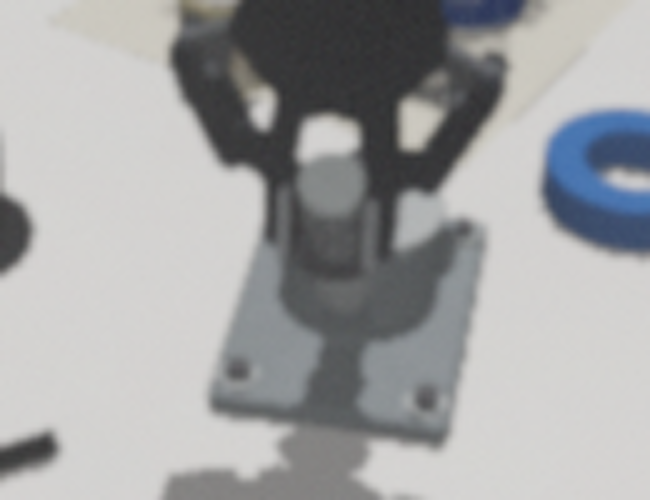

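Request:
send_rows([
  [-0.001, 0, 0.0017, 0],
  [-0.0005, 0, 0.001, 0],
  [0, 0, 0, 0],
  [0, 0, 0, 0],
  [0, 0, 0, 0],
  [0, 0, 0, 0],
])

```text
clock: 25.05
eef_pos: [0.5241, 0.1363, 0.1076]
tool_rot: [-0.392, 0.92, -0.0, -0.0]
ft_force: [-5.2, -2.1, 7.0]
grip_width: 0.0268
```

```bash
python3 tgt.py .0; python3 look.py f; python3 gunfit.py f; python3 - <<'E'
from h import *
for n in("top","scene"):
    d=np.load(n+"_f.npy"); p=cloud(n,d).reshape(-1,3); rr=np.hypot(p[:,0]-.597,p[:,1]-.212)
    q=p[(rr<.05)&(rr>.016)&(p[:,2]>.056)&(p[:,2]<.066)]
    if len(q)>30: print(n,len(q),np.linalg.lstsq(np.c_[q[:,:2]-[.597,.212],np.ones(len(q))],q[:,2],rcond=None)[0].round(4),q.min(0),q.max(0))
to(None)
E
```

```text
u tool [ 0.501 -0.001 -0.866] seat dist vec tool from ball [-0.0057 -0.0001  0.0096]
t 25.05 pos [0.5241 0.1363 0.1076] yaw_y 136.18 toolz [-0.    -0.001 -1.   ] F [-5.2 -2.1  7. ] w 0.0268
shift m tool [ 0.0057  0.0001 -0.0096]
t 25.05 pos [0.5241 0.1363 0.1076] yaw_y 136.18 toolz [-0.    -0.001 -1.   ] F [-5.2 -2.1  7. ] w 0.0268
['scene'] [565] [-0.0079 -0.0006 -0.0172] [28.01 -0.3 ] 0.0034508924780842936
top 721 [ 0.005  -0.0045  0.06  ] [0.55897753 0.17673106 0.05600159] [0.63433643 0.25036796 0.06567416]
scene 86 [ 0.004  -0.0064  0.0589] [0.58868633 0.17396971 0.05626832] [0.62980874 0.20290596 0.06254916]
t 25.15 pos [0.5241 0.1362 0.1076] yaw_y 136.18 toolz [-0.    -0.001 -1.   ] F [-4.2 -2.1  7.4] w 0.0265
```

View pics/full_scene_f.png

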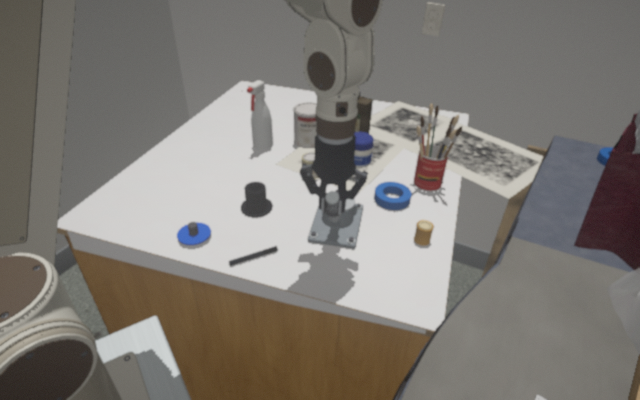

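View pics/f_scene.png

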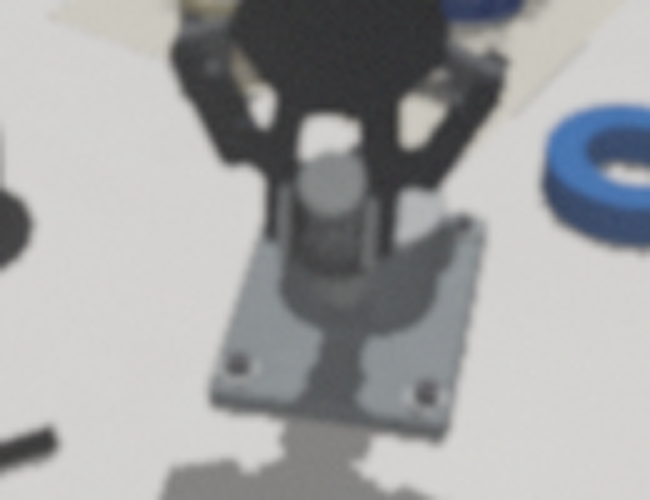

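```bash
python3 -c "
from h import *
to(None); print(order.job_done())"
```

```text
t 25.15 pos [0.5241 0.1362 0.1076] yaw_y 136.18 toolz [-0.    -0.001 -1.   ] F [-4.2 -2.1  7.4] w 0.0265
the job is handed in; nothing more can be done
None
```

The cover is on the housing, and the gun is snapped onto the nipple and held pressed in. I handed the job in at about 25 s of the 53 s limit.

- **Cover:** I set the grey cover on the housing and let go. Both cameras then showed its plate level at about 60 mm, centred on the cup. After the gun press its plate was still at 59–60 mm.
- **Tilting the gun:** The tool can only point straight down, so I gripped the gun in its holder and lifted it partway. I then leaned its nozzle against the holder's rim to turn it in the fingers. The first lean gave only about 25°, so I went back and repeated it.
- **Snap:** As I pushed along the nipple, the force rose when the ball met the jaws. It then turned into a pull towards the nipple, so I took it as snapped on. I had no direct view of the ball inside the nozzle.
- **Final press:** About 11 N along the nipple and the distance pushed both put the nozzle about 11–12 mm into its 14 mm travel. The gun is still gripped.

**Disagreements:**
- The last camera fit put the gun's tilt at about 28° rather than 30°. That fit came from the scene camera only, because the arm hid the gun from the top camera, and its residual was larger once the gun was on the nipple.
- The gun sits about 8 mm off the middle of the pads, having shifted while it was tilted.

In the final scene picture, the other things I could see were where they started. I did not measure them.

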